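Put the marker and the craft knife back in the caddy

TASK

Clear the two sloped rests: stand the thick marker in the caddy's wide well and the slim craft knife in its narrow well, each with its black-capped end down and right to the bottom. Leave the other things on the desk where they are, and let go of both.

Things in the scene. Friction and masses are not known exactly. Their poses are not given: they have to be found in the camera images.
- marker: jumbo marker: round white barrel, black cap over its first 52 mm, thin black plug at the tail; 160 mm long, 28 mm in diameter throughout, about 45 g. Origin: centre of the capped end; z runs along it to the bare tail. Starts capped end down in a rest, tail up, away from the robot, 45 degrees from vertical; its last 65 mm stand free and can be gripped. 
- knife: slim craft knife: round aluminium handle, tapered black cap (36 mm long, 7 mm across at its end) over the blade; 160 mm long, 14 mm in diameter, about 40 g. Origin: centre of the capped end; z runs along it to the bare tail. Starts capped end down in a rest, tail up, away from the robot, 45 degrees from vertical; its last 65 mm stand free and can be gripped. 
- rest_a: one of two identical fixed pale-wood pen rests: base 115 x 56 x 8 mm carrying a V trough, 95 mm long and 50 mm wide, rising at 45 degrees towards the rest's +x (away from the robot; turned by up to 0.4 rad), with a stop plate at its low end. Origin under the base. The marker starts in it. Its top is about 105 mm high.
- rest_b: the other rest, identical to rest_a. The knife starts in it.
- caddy: fixed wooden caddy, 100 mm high, of two open upright square wells joined by a low tray 30 mm high. Origin on the desk, midway between the wells' axes; z up; the wide well lies 55 mm to its +y, the narrow well 55 mm to its -y, walls 6 mm thick, parallel to its x and y. It may stand left, right or between the rests, turned by up to 0.4 rad.
- wide_mouth (a point): centre of the wide well's opening, level with its rim, 100 mm above the desk; inside 46 x 46 mm
- wide_floor (a point): centre of the wide well's inner floor, 94 mm below its mouth; z up
- narrow_mouth (a point): centre of the narrow well's opening, level with its rim, 100 mm above the desk; inside 26 x 26 mm (the marker does not fit)
- narrow_floor (a point): centre of the narrow well's inner floor, 94 mm below its mouth; z up
- eraser: white eraser block, 55 x 26 x 18 mm, loose bystander; origin under its centre
- weight: brass paper weight bar, 60 x 28 x 22 mm, loose bystander; origin under its centre
- tape: roll of tape lying flat, 72 mm across, 24 mm high, loose bystander; origin under its centre
- glue: white glue bottle, 48 mm across, 115 mm tall, loose bystander; origin under its centre
- jar: glass jar with a steel lid, 64 mm across, 70 mm tall, loose bystander; origin under its centre
- brush: flat brush with a wooden handle lying on the desk, handle towards the robot, loose bystander; origin on its underside

How it is judged:
At the end, for the whole second after the job is handed in: The marker stands in the wide well and the knife in the narrow well, each capped end down: that end within 20 mm of the well's floor in height and 25 mm of its centre sideways, leaning less than 0.45 rad from upright (they may lean on the walls), let go and at rest (horizontal distance between marker and wide_floor below 0.025 m and z of marker in the frame of wide_floor below 0.02 m and angle between each of marker, knife's own z axis and vertical below 0.45 rad and linear speed of each of marker, knife below 0.03 m/s and horizontal distance between knife and narrow_floor below 0.025 m and z of knife in the frame of narrow_floor below 0.02 m); the robot touches nothing.
It fails at once if a bystander (eraser, weight, tape, glue bottle, jar or brush) is shifted more than 40 mm or knocked over (distance of any of eraser, weight, tape, glue, jar, brush from where it was at the start of the episode above 0.04 m or angle between any of glue, jar's own z axis and vertical above 0.7 rad).
It also fails if it takes over 62 s, if anything falls off the work surface, if the arm or the gripper's body presses on something with over 40 N, if the wrist force passes 120 N, or if a joint passes its speed limit or range.

ROBOT

A 6-joint arm with a two-finger parallel gripper is mounted at the origin on the work surface. World frame = base frame: x ahead of the robot, y to its left, z up, the work surface at z = 0. Lengths are in m, angles in rad, forces in N, time in s.
With the tool pointing down it reaches from about 0.4 to 0.825 m from the base axis. Payload 7 kg.
Tool frame: the origin (TCP) lies on the centre line of the jaws, within the pads' length; the fingertips stand 22 mm ahead of it and the grasp point (between the pads) lies 3 mm ahead of it; z points along the fingers, y is the line along which they close (so a half turn about z gives the same grasp; the last joint's range is limited). The gripper opens to 88 mm and grips with 3 to 60 N. Pads are 19 mm wide; open, the fingers measure 130 mm over their backs; the gripper's body (78 mm by 193 mm) begins 47 mm behind the grasp point.
Start: joints at [1.543, 0.359, 0.012, 0, -1.224, -0.288], TCP at [0.21, 0.642, 0.249] pointing down, gripper open.
Joint ranges: [-3.07, 3.07], [-1.43, 2.12], [-1.02, 1.25], [-3.03, 1.67], [-3.05, -0], [-3.03, 3.03]. Speed limits (rad/s): [2.39, 2.39, 3.01, 3.14, 3.14, 3.14].

INTERFACE

Orientations are given as [roll, pitch, yaw] about the fixed x, y, z axes, in that order (R = Rz(yaw) Ry(pitch) Rx(roll)).
In Python, from station import arm gives the robot as it stands.
- The arm moves only by the tool arm_command, never from a script. Its argument "series" is one flat list of numbers, 7 for each row, row after row: the turn, a rotation vector about the tool's x, y, z each as a share of 90 degrees, from -1 to 1, then the shift along the tool's x, y, z each as a share of 0.1 m, from -1 to 1, then the opening, from 0 (shut) to 1 (fully open). A call has 1 to 8 rows; each row is the pose to reach, as a shift and turn from the pose commanded when the call began, along the tool's axes at that moment; what a row does not reach only later rows make up. A row lasts 1/8 s, in which the tool goes at most 62.5 mm and 10.7 degrees, less where a joint would pass 70% of its speed; a pose out of reach is approached as far as the arm can. A call with a number of a shift or a turn outside -1 to 1 is refused whole. A call with a gripper value outside its range is refused whole. The fingers move at their own pace and stop on an object; "force" is the grip in N (left out, the last holds). Time passes only in rows, so rows that repeat a pose let the fingers close. It gives the time, the measured TCP pose, the force, the opening and the grip force at its end, in the units of the state.
- arm.get_state(): the state, without advancing time (a new reading comes with each control period).
- arm.grab_frame(name): name is "side" or "top" or "wrist"; returns the picture (420x560x3 uint8, blue, green, red); there is no depth.
- arm.camera_model(name): a dict with "fovy" (degrees; the focal length in pixels is half the picture's height over the tangent of half this angle, whatever the lens; pixels are square), "cx", "cy" (the principal point, pixels), "pose" (4x4, takes a point from camera to world coordinates). Camera axes: x right, y down, z forward; pixel columns grow to the right and rows downward; lengths in m; the calibration is good to about 2 mm. A picture is of the moment at which its call begins: read the wrist's pose just before it. camera_model takes no time and is no camera call; for the wrist camera it gives the pose at the moment of the call.
- arm.job_done(): hands the job in; it is judged then, once.
The state is a dict: "t": time; "q": joint angles; "qd": joint speeds; "joint_efforts": joint torques, N m; "eef_pos": TCP position; "ee_rot": TCP orientation; "force": force on the tool from outside, world axes, zero at the start; "moment": the same for the moment, N m; "width": finger opening in m; "gripper_force": force on a finger pad.
Only numpy, scipy, OpenCV 4.12 (cv2) and the standard library are available. Lean on these libraries where they do the work, as an engineer would, in place of code of your own. Each camera call takes 0.05 s, during which the arm holds its last target. There are 200 camera calls.

## Working session

There is one attempt and no reset: what is moved stays moved. The work goes in short steps, Python scripts to look and compute and a tool call to move; the robot and the scene stay as the last step left them, time stands still between calls to the robot, and variables do not carry over. Pictures are saved under pics/ and viewed, at most 10 in all, crops included, and the job is handed in when it is done.

Besides the shell and the picture viewer there is one more tool, called after "Request:" as a command line: name --argument value ..., lists and objects as JSON in quotes. arm_command: Moves the arm, as the interface text tells. Its arguments: {"type":"object","properties":{"series":{"type":"array"},"force":{"type":"number"}},"required":["series"]}

```bash
mkdir -p pics; ls; python3 - <<'E'
from station import arm
import cv2,numpy as np
s=arm.get_state();print(s['t'],s['eef_pos'],s['ee_rot'],s['width'])
for n in('top','side'):
    f=arm.grab_frame(n);cv2.imwrite(f'pics/{n}0.png',f)
    m=arm.camera_model(n);print(n,m['fovy'],m['cx'],m['cy'],np.round(m['pose'],4).tolist(),[k for k in m])
E
```

```text
pics
0.0 [0.20951248 0.64118959 0.24763514] [ 3.13996414e+00 -1.47274133e-04 -3.15887975e-01] 0.08766539907591543
top 49.66611536991648 279.55390330617655 208.84848466897643 [[-0.0269, -0.9889, 0.1459, 0.3905], [-0.9996, 0.0276, 0.0031, 0.0071], [-0.0071, -0.1458, -0.9893, 1.3277], [0.0, 0.0, 0.0, 1.0]] ['fovy', 'cx', 'cy', 'pose']
side 50.56759972713265 280.12913989225035 205.7843293448264 [[0.8937, -0.3041, 0.3298, 0.2456], [-0.4483, -0.5773, 0.6825, -0.736], [-0.0172, -0.7578, -0.6523, 0.7886], [0.0, 0.0, 0.0, 1.0]] ['fovy', 'cx', 'cy', 'pose']
```

View pics/top0.png

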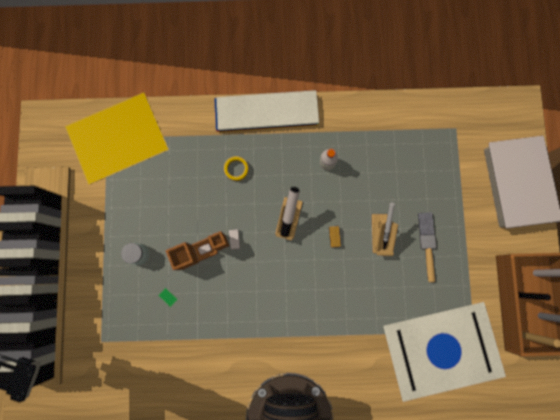

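View pics/side0.png

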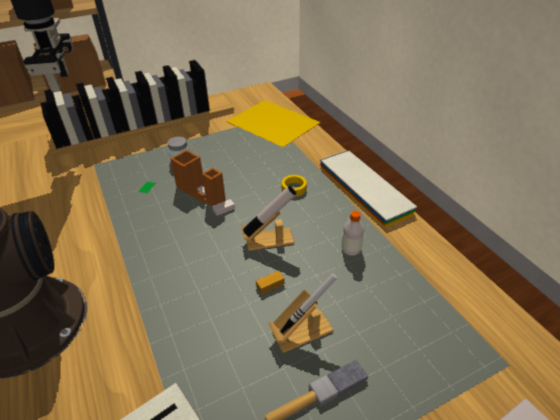

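The top view has the wide well near (180,257), the narrow well near (218,241), the marker from (286,233) up to (295,190) and the knife from about (383,250) up to (391,206). The side view has the marker tail at (293,190) and the knife tail at (335,277). I'll enlarge these areas.

```bash
python3 - <<'E'
import cv2,numpy as np
t=cv2.imread('pics/top0.png');s=cv2.imread('pics/side0.png')
c=lambda f,x,y:cv2.resize(f[y:y+75,x:x+66],(264,300),interpolation=cv2.INTER_CUBIC)
cv2.imwrite('pics/comp.png',np.vstack([np.hstack([c(t,165,215),c(t,260,175),c(t,355,195)]),np.hstack([c(s,168,145),c(s,235,175),c(s,270,270)])]))
E
```

```text
(no output)
```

View pics/comp.png

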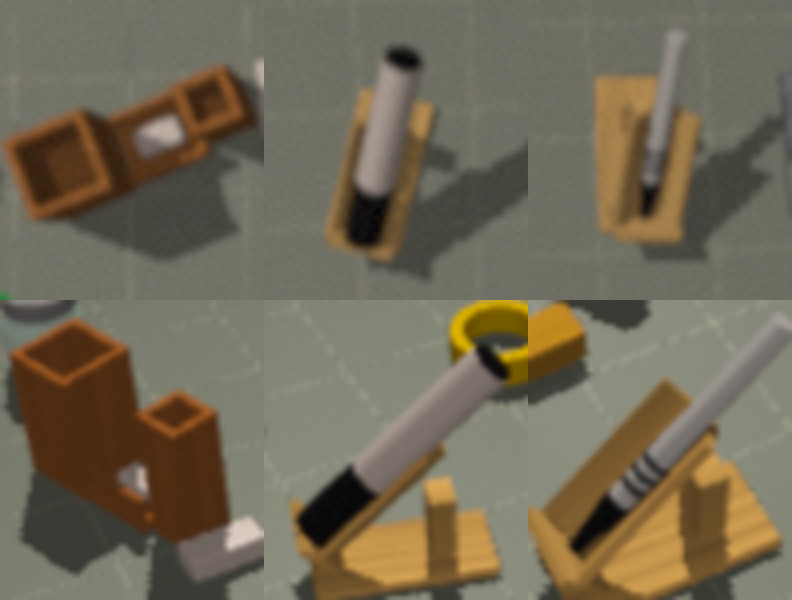

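The composite (4x) gives these pixels:

| Point | Top | Side |
|---|---|---|
| Wide mouth | (179.8,256) | (185.5,158) |
| Narrow mouth | (218,241) | (212.5,173) |
| Marker tail | (294.8,190) | (291.5,190.8) |
| Marker cap end | (285.5,233.8) | (248.5,233.8) |
| Knife tail | (392.3,203.8) | (333.8,276.3) |
| Knife tip | (385,248.3) | (283,331.8) |

I'll triangulate them and check the results against the known sizes.

```bash
cat > h.py <<'E'
import numpy as np,cv2
from scipy.spatial.transform import Rotation as R
from station import arm
def ray(m,p):
    f=210/np.tan(np.radians(m['fovy']/2));P=np.array(m['pose'])
    d=P[:3,:3]@np.array([(p[0]-m['cx'])/f,(p[1]-m['cy'])/f,1]);return P[:3,3],d/np.linalg.norm(d)
def tri(rs):
    A=sum(np.eye(3)-np.outer(d,d) for o,d in rs);b=sum((np.eye(3)-np.outer(d,d))@o for o,d in rs)
    x=np.linalg.solve(A,b);return x,max(np.linalg.norm((np.eye(3)-np.outer(d,d))@(x-o)) for o,d in rs)
def plane(r,z):return r[0]+r[1]*(z-r[0][2])/r[1][2]
def proj(m,X):
    f=210/np.tan(np.radians(m['fovy']/2));P=np.array(m['pose']);c=P[:3,:3].T@(np.array(X)-P[:3,3])
    return np.array([m['cx']+f*c[0]/c[2],m['cy']+f*c[1]/c[2]])
def move(pos,Rt):
    "pose difference from the current measured pose in command shares"
    s=arm.get_state();R0=R.from_euler('xyz',s['ee_rot'])
    return np.round((R0.inv()*Rt).as_rotvec()/(np.pi/2),3),np.round(R0.inv().apply(np.array(pos)-s['eef_pos'])/0.1,3)
E
python3 - <<'E'
from h import *
T,S=arm.camera_model('top'),arm.camera_model('side')
D=dict(wide=[(179.75,256),(185.5,158)],nar=[(218,241),(212.5,173)],mt=[(294.75,190),(291.5,190.75)],mc=[(285.5,233.75),(248.5,233.75)],kt=[(392.25,203.75),(333.75,276.25)],kc=[(385,248.25),(283,331.75)])
r={}
for k,(a,b) in D.items():
    x,e=tri([ray(T,a),ray(S,b)]);r[k]=x;print(k,x.round(4),'err',round(e,4))
print(plane(ray(T,D['wide'][0]),.1),plane(ray(T,D['nar'][0]),.1),np.linalg.norm(r['wide']-r['nar']))
for a,b in(('mt','mc'),('kt','kc')):
    d=r[a]-r[b];print(np.linalg.norm(d),np.degrees(np.arccos(d[2]/np.linalg.norm(d))),np.arctan2(d[1],d[0]))
w=arm.camera_model('wrist');s=arm.get_state();R0=R.from_euler('xyz',s['ee_rot'])
P=w['pose'];print('cam in tool',R0.inv().apply(P[:3,3]-s['eef_pos']).round(3),(R0.as_matrix().T@P[:3,:3]).round(3).tolist(),w['fovy'])
E
```

```text
wide [0.4525 0.2829 0.1008] err 0.002
nar [0.4913 0.1786 0.1044] err 0.0035
mt [ 0.6148 -0.0311  0.1486] err 0.0012
mc [ 0.5105 -0.0043  0.0349] err 0.0017
kt [ 0.5709 -0.2873  0.1413] err 0.0001
kc [ 0.4614 -0.286   0.0328] err 0.0016
[0.45057933 0.28350604 0.1       ] [0.48823435 0.17997514 0.1       ] 0.11140458002687884
0.15657591378784705 43.45711025855493 -0.25107424910493054
0.15412194089865816 45.26683654251009 -0.011968982536855048
cam in tool [ 0.075  0.    -0.137] [[-0.001, -0.961, -0.276], [1.0, -0.001, 0.001], [-0.001, -0.276, 0.961]] 61.46692451596801
```

The results agree with the given sizes. The wells are 0.110 m apart at rim height, the axes are 45° from vertical, and the lengths are about 155 mm. The caddy yaw is about 0.35. I'm moving to the marker now.

Request:
arm_command --series '[0,0,0,0.48,0.43,0,1,0,0,0,0.95,0.86,0,1,0,0,0,0.95,0.86,0,1]'

```text
t: 0.48
eef_pos: [0.2746, 0.5271, 0.2489]
ee_rot: [3.141, 0.0, -0.318]
force: [-0.1, 0.6, 0.3]
width: 0.0873
gripper_force: 0.0
```

Request:
arm_command --series '[0,0,0,0.48,0.43,0,1,0,0,0,0.95,0.86,0,1,0,0,0,0.95,0.86,0,1]'

```text
t: 0.85
eef_pos: [0.3378, 0.4164, 0.2488]
ee_rot: [3.141, 0.0, -0.319]
force: [0.3, 0.6, 0.2]
width: 0.0874
gripper_force: 0.0
```

Request:
arm_command --series '[0,0,0,0.48,0.43,0,1,0,0,0,0.95,0.86,0,1,0,0,0,0.95,0.86,0,1]'

```text
t: 1.23
eef_pos: [0.4014, 0.3058, 0.2485]
ee_rot: [3.141, 0.0, -0.319]
force: [0.1, 1.2, -0.4]
width: 0.0874
gripper_force: 0.0
```

Request:
arm_command --series '[0,0,0,0.48,0.43,0,1,0,0,0,0.95,0.86,0,1,0,0,0,0.95,0.86,0,1]'

```text
t: 1.6
eef_pos: [0.4652, 0.1949, 0.2483]
ee_rot: [3.141, 0.0, -0.319]
force: [0.1, 0.8, -0.1]
width: 0.0876
gripper_force: 0.0
```

Request:
arm_command --series '[0,0,0,0.48,0.43,0,1,0,0,0,0.95,0.86,0,1,0,0,0,0.95,0.86,0,1]'

```text
t: 1.98
eef_pos: [0.529, 0.084, 0.248]
ee_rot: [3.141, 0.0, -0.319]
force: [-0.4, 1.4, -0.3]
width: 0.0878
gripper_force: 0.0
```

Request:
arm_command --series '[0,0,-0.043,0.49,0.42,0.1,1,0,0,-0.043,0.97,0.84,0.2,1,0,0,-0.043,0.97,0.84,0.2,1,0,0,-0.043,0.97,0.84,0.2,1]'

```text
t: 2.48
eef_pos: [0.5939, -0.0234, 0.2279]
ee_rot: [3.141, 0.001, -0.248]
force: [1.2, 0.2, 0.2]
width: 0.0879
gripper_force: 0.0
```

```bash
python3 - <<'E'
from h import *
s=arm.get_state();print(s['eef_pos'],s['ee_rot'])
m=arm.camera_model('wrist');f=arm.grab_frame('wrist');cv2.imwrite('pics/w1.png',f);np.save('w1.npy',m['pose'])
mt=np.array([.6148,-.0311,.1486]);mc=np.array([.5105,-.0043,.0349])
print(proj(m,mt),proj(m,mc))
E
```

```text
[ 0.59388575 -0.02340983  0.22793373] [ 3.14133792e+00  9.49037896e-04 -2.48207359e-01]
[279.91463255 194.476934  ] [278.4344822 270.2483075]
```

View pics/w1.png

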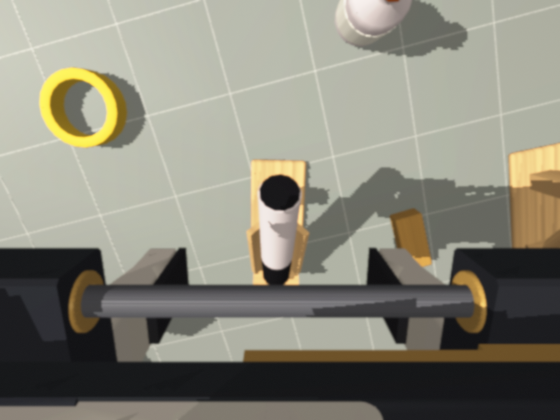

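The wrist view has the marker tail at (280,192), 2 px from its prediction of (280,194), and centred between the fingers. I'll descend and grip.

Request:
arm_command --series '[0,0,0,0,0,0.4,1,0,0,0,0,0,0.8,1,0,0,0,0,0,0.99,1,0,0,0,0,0,0.99,1,0,0,0,0,0,0.99,0.1,0,0,0,0,0,0.99,0.1,0,0,0,0,0,0.99,0.1,0,0,0,0,0,0.99,0.1]' --force 25

```text
t: 3.52
eef_pos: [0.5939, -0.0247, 0.13]
ee_rot: [-3.141, -0.001, -0.248]
force: [-1.2, 0.4, -1.0]
width: 0.053
gripper_force: 0.0
```

Request:
arm_command --series '[0,0,0,0,0,0,0.1,0,0,0,0,0,0,0.1,0,0,0,0,0,-0.3,0.1,0,0,0,0,0,-0.6,0.1,0,0,0,0,0,-1,0.1,0,0,0,0,0,-1,0.1]'

```text
t: 4.28
eef_pos: [0.5955, -0.0245, 0.2331]
ee_rot: [-3.139, -0.006, -0.248]
force: [0.5, 0.2, -1.1]
width: 0.027
gripper_force: 24.8
```

```bash
python3 - <<'E'
from h import *
s=arm.get_state();print(s['eef_pos'],s['width'])
m=arm.camera_model('wrist');f=arm.grab_frame('wrist');g=arm.grab_frame('side');
cv2.imwrite('pics/w2.png',np.hstack([cv2.resize(f[120:320,180:380],(400,400)),cv2.resize(g[120:220,240:340],(400,400),interpolation=cv2.INTER_CUBIC)]))
R0=R.from_euler('xyz',s['ee_rot']);h=s['ee_rot'][2];d=np.array([np.cos(h),np.sin(h),1])/2**.5
gp=s['eef_pos']+R0.apply([0,0,.003]);S=arm.camera_model('side')
for L in(.025,.032,.04,.05):print(L,proj(m,gp+L*d),proj(S,gp+L*d),proj(S,gp-(.16-L)*d))
E
```

```text
[ 0.59548302 -0.02449022  0.23308019] 0.02695198684832774
0.025 [275.79377714 265.01614024] [289.56136398 154.62972776] [241.40674121 202.71458937]
0.032 [275.70186123 258.21806788] [291.79852458 152.39580811] [243.40072911 200.72349015]
0.04 [275.58539952 249.60459523] [294.36953566 149.82852162] [245.69156563 198.43597234]
0.05 [275.41935671 237.32411961] [297.60488316 146.59786114] [248.57325945 195.55845321]
```

View pics/w2.png

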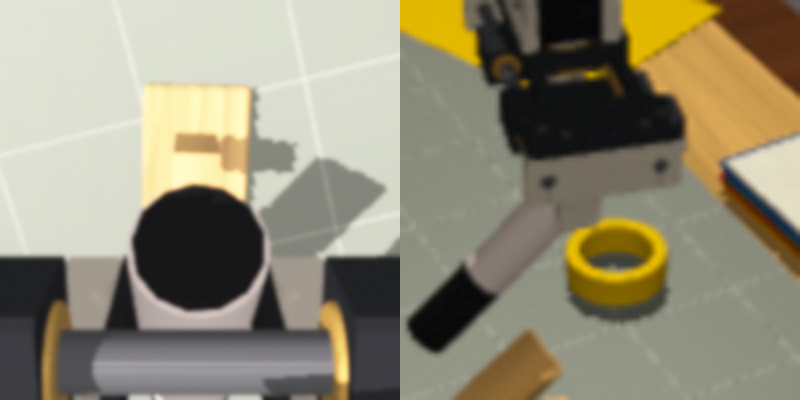

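The marker is held, still at 45°. Its tail at (279,244) puts the cap end about 0.12 m from the grasp point. Next I raise it, turn it upright and carry it towards the wide well.

Request:
arm_command --series '[0,0,0,-0.2,-0.3,-0.3,0.1,0,0.1,0,-0.4,-0.6,-0.6,0.1,0,0.2,0,-0.6,-0.9,-0.6,0.1,0,0.3,0,-0.78,-1,-0.6,0.1,0,0.4,0,-0.78,-1,-0.6,0.1,0,0.5,0,-0.78,-1,-0.6,0.1,0,0.5,0,-0.78,-1,-0.6,0.1,0,0.5,0,-0.78,-1,-0.6,0.1]'

```text
t: 5.38
eef_pos: [0.5531, 0.0988, 0.3059]
ee_rot: [3.132, -0.766, -0.247]
force: [0.3, -1.2, -1.4]
width: 0.0274
gripper_force: 24.8
```

```bash
cat >> h.py <<'E'
def up(h,p=-np.pi/4):return R.from_euler('xyz',[np.pi,p,h])
def goto(gp,h,p=-np.pi/4):
    Rt=up(h,p);return move(np.array(gp)-Rt.apply([0,0,.003]),Rt)
E
python3 - <<'E'
from h import *
s=arm.get_state();print(s['t'],s['eef_pos'],s['ee_rot'],s['q'],s['width'])
print(goto((.4515,.2832,.275),.56),goto((.49,.18,.29),.3))
E
```

```text
5.375 [0.55306182 0.0988132  0.30591824] [ 3.1316515  -0.76632926 -0.24686432] [ 0.60396593 -0.15344721 -1.01627161  1.33505591 -0.57392796 -0.41301361] 0.027388807167841644
(array([ 0.366,  0.013, -0.367]), array([-1.244, -1.516, -0.813])) (array([ 0.25 ,  0.013, -0.249]), array([-0.692, -0.617, -0.481]))
```

J3 is at its limit, because tilting forward brings the wrist too close to the base. I'll use a tangential heading of about -1.0, which puts the wrist on the far side of the wide well and away from the narrow one.

```bash
python3 - <<'E'
from h import *
for g in((.51,.17,.285),(.4515,.2832,.275)):print(goto(g,-1.0))
E
```

```text
(array([-0.33 ,  0.01 ,  0.342]), array([-0.568, -0.597, -0.291]))
(array([-0.33 ,  0.01 ,  0.342]), array([-1.245, -1.546, -0.814]))
```

Request:
arm_command --series '[-0.08,0,0.08,-0.14,-0.15,-0.07,0.1,-0.16,0,0.17,-0.28,-0.3,-0.15,0.1,-0.24,0.005,0.25,-0.42,-0.45,-0.22,0.1,-0.33,0.01,0.34,-0.57,-0.6,-0.29,0.1,-0.33,0.01,0.34,-0.57,-0.6,-0.29,0.1,-0.33,0.01,0.34,-0.57,-0.6,-0.29,0.1]'

```text
t: 6.12
eef_pos: [0.508, 0.1708, 0.2849]
ee_rot: [3.13, -0.786, -0.991]
force: [-0.3, 0.2, 0.3]
width: 0.0269
gripper_force: 24.8
```

```bash
python3 - <<'E'
from h import *
s=arm.get_state();print(s['t'],s['eef_pos'],s['ee_rot'],s['q'],s['width'])
print(goto((.4515,.2832,.27),-1.0))
E
```

```text
6.125 [0.5080412  0.17078185 0.2848664 ] [ 3.13038793 -0.78597204 -0.99072763] [ 1.07740512  0.18037493 -0.63763086  0.69678441 -1.28885899 -0.89073908] 0.026908487146964265
(array([ 0.003, -0.   ,  0.004]), array([-0.989, -0.134, -0.811]))
```

Request:
arm_command --series '[0,0,0,-0.33,-0.04,-0.27,0.1,0,0,0,-0.66,-0.09,-0.54,0.1,0,0,0,-0.99,-0.13,-0.81,0.1,0,0,0,-0.99,-0.13,-0.81,0.1,0,0,0,-0.99,-0.13,-0.81,0.1]'

```text
t: 6.75
eef_pos: [0.4506, 0.2838, 0.2737]
ee_rot: [3.135, -0.785, -0.995]
force: [-0.1, -0.8, -0.2]
width: 0.0276
gripper_force: 24.8
```

```bash
python3 - <<'E'
from h import *
s=arm.get_state();print(s['t'],s['eef_pos'],s['ee_rot'],s['q'],s['width'])
T,S=arm.camera_model('top'),arm.camera_model('side')
t=arm.grab_frame('top');g=arm.grab_frame('side')
c=lambda f,x,y:cv2.resize(f[y:y+100,x:x+66],(396,600),interpolation=cv2.INTER_CUBIC)
cv2.imwrite('pics/c3.png',np.hstack([c(t,150,180),c(g,155,90)]))
gp=s['eef_pos']+R.from_euler('xyz',s['ee_rot']).apply([0,0,.003]);print(gp,proj(T,gp-[0,0,.12]),proj(S,gp-[0,0,.12]),proj(S,gp))
E
```

```text
6.75 [0.45062922 0.28384283 0.27368285] [ 3.13498898 -0.78535614 -0.9951006 ] [ 1.28226403  0.27453356 -0.50589848  0.571826   -1.40224873 -0.98916186] 0.027578910646632506
[0.45176741 0.28205277 0.27156149] [175.83331296 254.66642241] [181.58062009 142.51238781] [173.73692755 101.25928677]
```

View pics/c3.png

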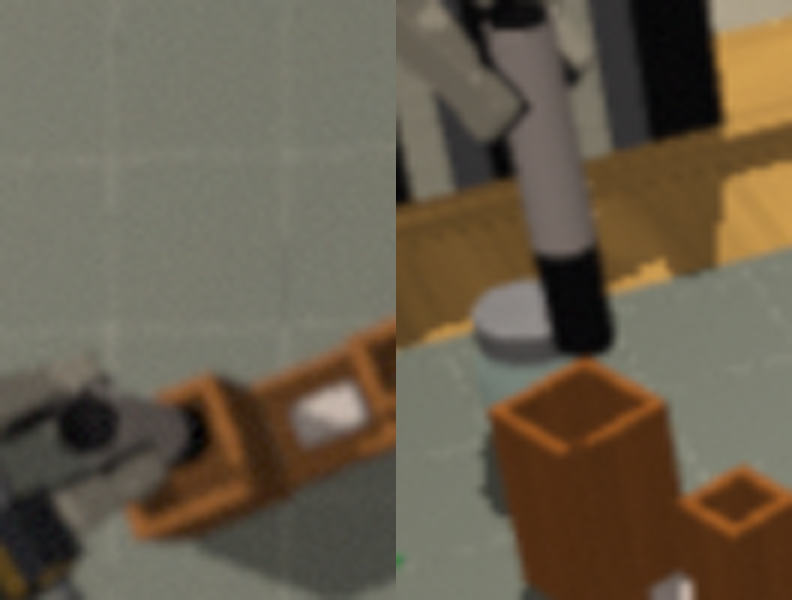

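The marker hangs upright over the wide well. Cap end: top about (179.5,251.5), side about (186,147). Tail: top (165,251), side (175,93). I'll triangulate the lean and offset.

```bash
python3 - <<'E'
from h import *
T,S=arm.camera_model('top'),arm.camera_model('side')
c,e=tri([ray(T,(179.5,251.5)),ray(S,(186,146.5))]);t,e2=tri([ray(T,(165,250.8)),ray(S,(175.2,93))])
print(c,e,t,e2,np.linalg.norm(t-c))
E
```

```text
[0.46014855 0.27514094 0.14048463] 0.00018136776497318252 [0.45530599 0.27242458 0.29680163] 0.0017214084171986745 0.15641558673342554
```

The axis sits about 10 mm along the heading from where I assumed. I'll correct by (-8, +8) mm and lower by 126 mm.

Request:
arm_command --series '[0,0,0,-0.078,0.024,-0.078,0.1,0,0,0,-0.078,0.024,-0.078,0.1,0,0,0,-0.25,0.024,0.1,0.1,0,0,0,-0.43,0.024,0.28,0.1,0,0,0,-0.61,0.024,0.46,0.1,0,0,0,-0.79,0.024,0.64,0.1,0,0,0,-0.97,0.024,0.81,0.1,0,0,0,-0.97,0.024,0.81,0.1]'

```text
t: 7.85
eef_pos: [0.442, 0.2926, 0.1468]
ee_rot: [3.133, -0.788, -0.994]
force: [-0.1, -1.4, -0.1]
width: 0.0272
gripper_force: 24.8
```

```bash
python3 - <<'E'
from h import *
s=arm.get_state();print(s['t'],s['eef_pos'],s['force'],s['moment'],s['width'])
t=arm.grab_frame('top');g=arm.grab_frame('side')
c=lambda f,x,y:cv2.resize(f[y:y+80,x:x+66],(396,480),interpolation=cv2.INTER_CUBIC)
cv2.imwrite('pics/c4.png',np.hstack([c(t,150,200),c(g,155,110)]))
E
```

```text
7.85 [0.44204621 0.29258533 0.14684279] [-0.13106094 -1.42522689 -0.12311552] [ 2.00855273  1.29157189 -0.01516483] 0.027209295335585738
```

View pics/c4.png

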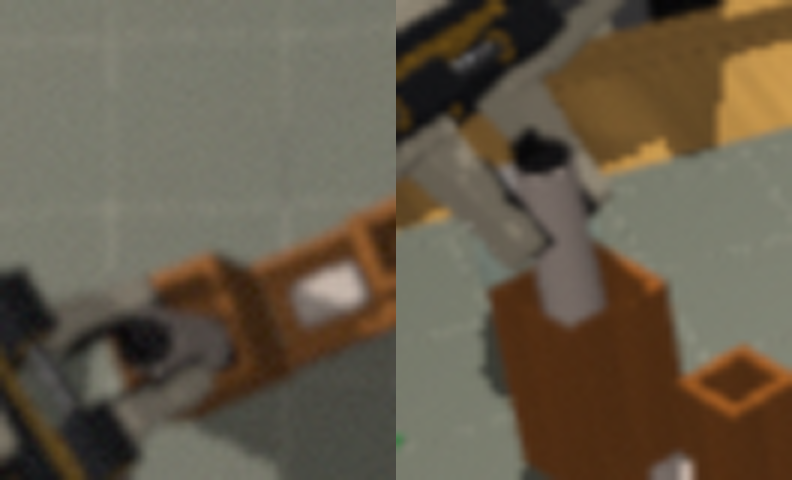

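The marker is inside the wide well, with no contact force. I'll release and back off along the tool axis.

Request:
arm_command --series '[0,0,0,0,0,0,0.7,0,0,0,0,0,0,0.7,0,0,0,0,0,0,0.7,0,0,0,0,0,0,0.7,0,0,0,0,0,-0.3,0.7,0,0,0,0,0,-0.6,0.7,0,0,0,0,0,-1,0.7,0,0,0,0,0,-1,0.7]'

```text
t: 8.95
eef_pos: [0.404, 0.3557, 0.2201]
ee_rot: [3.141, -0.783, -0.997]
force: [0.6, -0.6, -0.1]
width: 0.0614
gripper_force: 0.0
```

Request:
arm_command --series '[0,0,0,0.5,0,-0.5,0.7,0,0,0,1,0,-1,0.7,0,0,0,1,0,-1,0.7]'

```text
t: 9.32
eef_pos: [0.4051, 0.3536, 0.363]
ee_rot: [-3.141, -0.782, -1.0]
force: [0.2, 1.0, -0.8]
width: 0.0613
gripper_force: 0.0
```

```bash
python3 - <<'E'
from h import *
s=arm.get_state();print(s['t'],s['eef_pos'],s['ee_rot'],s['width'],s['q'])
t=arm.grab_frame('top');g=arm.grab_frame('side')
c=lambda f,x,y:cv2.resize(f[y:y+80,x:x+66],(396,480),interpolation=cv2.INTER_CUBIC)
cv2.imwrite('pics/c5.png',np.hstack([c(t,150,200),c(g,155,110)]))
kt=np.array([.5709,-.2873,.1413]);kc=np.array([.4614,-.286,.0328])
print('knife above', goto((.547,-.287,.25),0,.35))
E
```

```text
9.325 [0.4051171  0.35363742 0.3630195 ] [-3.1410738  -0.78236965 -1.00014566] 0.061319369507713 [ 1.39822536  0.26778394 -0.28079695  0.49914163 -1.6436006  -0.9533621 ]
knife above (array([ 0.145, -0.657, -0.654]), array([3.599, 2.253, 5.117]))
```

View pics/c5.png

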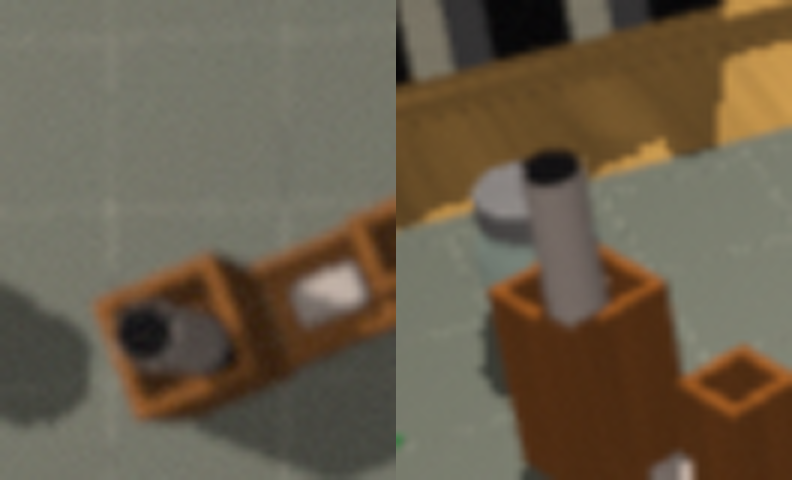

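The marker stands in the wide well, leaning slightly. For the knife I'll grasp with the hand turned half round, so that the body ends up on the -y side, away from the marker. Now I'll work out the transit waypoints.

```bash
cat >> h.py <<'E'
def flip(h,p):return up(h,p)*R.from_euler('z',np.pi)
def path(gp,Rt,n):
    from scipy.spatial.transform import Slerp
    s=arm.get_state();R0=R.from_euler('xyz',s['ee_rot']);p0=np.array(s['eef_pos']);p1=np.array(gp)-Rt.apply([0,0,.003])
    S=Slerp([0,1],R.concatenate([R0,Rt]))
    for i in range(n):
        a,b=S(i/n),S((i+1)/n);d=(p1-p0)/n
        print(((a.inv()*b).as_rotvec()/(np.pi/2)).round(3),(a.inv().apply(d)/.1).round(3))
E
python3 - <<'E'
from h import *
path((.553,-.287,.25),flip(0,.175),7)
E
```

```text
[-0.091 -0.032  0.175] [0.517 0.315 0.734]
[-0.091 -0.032  0.175] [0.606 0.055 0.732]
[-0.091 -0.032  0.175] [ 0.62  -0.217  0.689]
[-0.091 -0.032  0.175] [ 0.558 -0.473  0.609]
[-0.091 -0.032  0.175] [ 0.426 -0.688  0.501]
[-0.091 -0.032  0.175] [ 0.237 -0.843  0.374]
[-0.091 -0.032  0.175] [ 0.009 -0.921  0.241]
```

Request:
arm_command --series '[-0.045,-0.016,0.087,0.26,0.16,0.37,0.5,-0.091,-0.032,0.175,0.52,0.31,0.73,0.5,-0.091,-0.032,0.175,0.52,0.31,0.73,0.5]'

```text
t: 9.8
eef_pos: [0.4265, 0.2588, 0.3434]
ee_rot: [-3.036, -0.722, -1.373]
force: [-0.1, 0.5, 0.6]
width: 0.0444
gripper_force: 0.0
```

Request:
arm_command --series '[-0.045,-0.016,0.087,0.3,0.03,0.37,0.5,-0.091,-0.032,0.175,0.61,0.05,0.73,0.5,-0.091,-0.032,0.175,0.61,0.05,0.73,0.5]'

```text
t: 10.18
eef_pos: [0.4479, 0.1677, 0.3291]
ee_rot: [-2.965, -0.632, -1.713]
force: [0.6, 0.5, -0.0]
width: 0.0438
gripper_force: 0.0
```

Request:
arm_command --series '[-0.045,-0.016,0.087,0.31,-0.11,0.34,0.5,-0.091,-0.032,0.175,0.62,-0.22,0.69,0.5,-0.091,-0.032,0.175,0.62,-0.22,0.69,0.5]'

```text
t: 10.55
eef_pos: [0.4692, 0.0765, 0.3141]
ee_rot: [-2.937, -0.53, -2.024]
force: [-0.2, 0.2, 1.0]
width: 0.0436
gripper_force: 0.0
```

Request:
arm_command --series '[-0.045,-0.016,0.087,0.28,-0.24,0.3,0.5,-0.091,-0.032,0.175,0.56,-0.47,0.61,0.5,-0.091,-0.032,0.175,0.56,-0.47,0.61,0.5]'

```text
t: 10.92
eef_pos: [0.4899, -0.0148, 0.2991]
ee_rot: [-2.947, -0.425, -2.315]
force: [-0.1, 0.8, -0.4]
width: 0.0437
gripper_force: 0.0
```

```bash
python3 - <<'E'
from h import *
s=arm.get_state();print(s['t'],s['eef_pos'],s['ee_rot'],s['q'])
path((.553,-.287,.25),flip(0,.175),3)
E
```

```text
10.925 [ 0.48994515 -0.01484137  0.29905888] [-2.94663566 -0.42499477 -2.31547768] [ 0.58932236  0.151176   -0.35358299  0.28958269 -1.4426179  -1.38413753]
[-0.091 -0.034  0.173] [ 0.414 -0.687  0.498]
[-0.091 -0.034  0.173] [ 0.228 -0.838  0.372]
[-0.091 -0.034  0.173] [ 0.004 -0.913  0.239]
```

Request:
arm_command --series '[-0.045,-0.016,0.087,0.21,-0.34,0.25,0.5,-0.091,-0.034,0.173,0.41,-0.69,0.5,0.5,-0.091,-0.034,0.173,0.41,-0.69,0.5,0.5]'

```text
t: 11.3
eef_pos: [0.5122, -0.1052, 0.2833]
ee_rot: [-2.989, -0.325, -2.592]
force: [-0.8, 0.2, -0.8]
width: 0.0438
gripper_force: 0.0
```

Request:
arm_command --series '[-0.045,-0.016,0.087,0.11,-0.42,0.19,0.5,-0.091,-0.034,0.173,0.23,-0.84,0.37,0.5,-0.091,-0.034,0.173,0.23,-0.84,0.37,0.5]'

```text
t: 11.68
eef_pos: [0.5339, -0.1957, 0.268]
ee_rot: [-3.056, -0.239, -2.865]
force: [-0.0, 0.3, 0.5]
width: 0.0435
gripper_force: 0.0
```

Request:
arm_command --series '[-0.045,-0.016,0.087,0,-0.46,0.12,0.5,-0.091,-0.034,0.173,0,-0.91,0.24,0.5,-0.091,-0.034,0.173,0,-0.91,0.24,0.5,-0.091,-0.034,0.173,0,-0.91,0.24,0.5]'

```text
t: 12.18
eef_pos: [0.5559, -0.2829, 0.2531]
ee_rot: [3.14, -0.173, -3.134]
force: [-0.1, 0.4, 0.0]
width: 0.044
gripper_force: 0.0
```

```bash
python3 - <<'E'
from h import *
s=arm.get_state();print(s['t'],s['eef_pos'],s['ee_rot'],s['q'])
m=arm.camera_model('wrist');f=arm.grab_frame('wrist');cv2.imwrite('pics/w6.png',f)
print(proj(m,[.5709,-.2873,.1413]),proj(m,[.4614,-.286,.0328]))
E
```

```text
12.175 [ 0.55590384 -0.2829265   0.25305631] [ 3.14005037 -0.17345914 -3.13399506] [-0.14361126  0.36583864  0.01045327  0.02489402 -1.38721429 -1.42637406]
[271.79977689 257.50304762] [275.09358539 126.90097531]
```

View pics/w6.png

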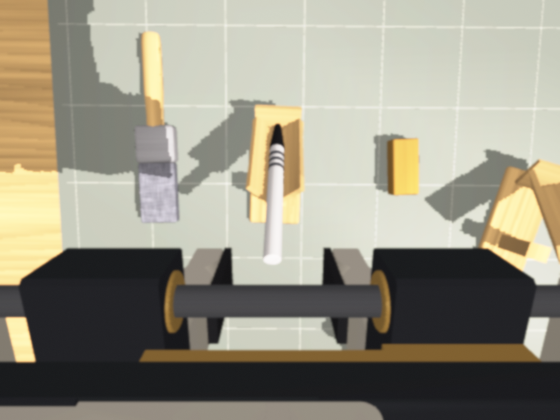

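The knife tail is at (272.5,258) and the tip at (278,128), within 3 px of prediction, and the knife yaw is about -0.04. I'll descend 130 mm in two calls and grip fully before lifting.

```bash
python3 - <<'E'
from h import *
T,m=arm.camera_model('top'),arm.camera_model('wrist')
print(tri([ray(T,(392.25,203.75)),ray(m,(272.5,258))]))
for g in((.551,-.2865,.175),(.551,-.2865,.1215)):
    Rt=flip(-.04,.175);print(move(np.array(g)-Rt.apply([0,0,.003]),Rt))
E
```

```text
(array([ 0.57033297, -0.28627921,  0.14545559]), np.float64(0.00017860322673204744))
(array([-0.004,  0.001,  0.03 ]), array([-0.086, -0.041,  0.751]))
(array([-0.004,  0.001,  0.03 ]), array([-0.178, -0.042,  1.278]))
```

Request:
arm_command --series '[0,0,0.03,-0.09,-0.04,0.35,0.5,0,0,0.03,-0.09,-0.04,0.75,0.5,0,0,0.03,-0.09,-0.04,0.75,0.5]'

```text
t: 12.6
eef_pos: [0.5501, -0.2858, 0.1762]
ee_rot: [-3.136, -0.177, 3.102]
force: [-0.6, 0.2, 0.5]
width: 0.0436
gripper_force: 0.0
```

Request:
arm_command --series '[0,0,0,-0.05,0,0.25,0.5,0,0,0,-0.09,0,0.51,0.5,0,0,0,-0.09,0,0.51,0.5,0,0,0,-0.09,0,0.51,0,0,0,0,-0.09,0,0.51,0,0,0,0,-0.09,0,0.51,0,0,0,0,-0.09,0,0.51,0,0,0,0,-0.09,0,0.51,0]' --force 25

```text
t: 13.6
eef_pos: [0.5522, -0.2882, 0.1272]
ee_rot: [-3.136, -0.17, 3.098]
force: [0.9, 4.1, 6.0]
width: 0.0136
gripper_force: 24.8
```

Request:
arm_command --series '[0,0,0,0,0,0,0,0,0,0,0,0,0,0]'

```text
t: 13.85
eef_pos: [0.5522, -0.2883, 0.1272]
ee_rot: [-3.135, -0.17, 3.098]
force: [0.3, 4.5, 6.0]
width: 0.0139
gripper_force: 24.8
```

Request:
arm_command --series '[0,0,0,0,0,-0.2,0,0,0,0,0,0,-0.5,0,0,0,0,0,0,-1,0,0,0,0,0,0,-1,0]'

```text
t: 14.35
eef_pos: [0.5711, -0.2899, 0.2293]
ee_rot: [-3.133, -0.165, 3.098]
force: [-0.7, 0.6, -0.8]
width: 0.0137
gripper_force: 24.8
```

Request:
arm_command --series '[0,0,0,0,0,-0.4,0,0,0,0,0,0,-0.8,0,0,0,0,0,0,-0.8,0]'

```text
t: 14.72
eef_pos: [0.5838, -0.2897, 0.3067]
ee_rot: [-3.133, -0.167, 3.098]
force: [0.7, -0.1, 0.3]
width: 0.0134
gripper_force: 24.8
```

```bash
python3 - <<'E'
from h import *
s=arm.get_state();print(s['t'],s['eef_pos'],s['ee_rot'],s['q'],s['width'],s['force'])
path((.4885,.1795,.29),flip(1.7,-.611),6)
E
```

```text
14.725 [ 0.58379938 -0.28969205  0.30673243] [-3.13326339 -0.16662857  3.09787836] [-0.14741621  0.38413227  0.15899277  0.02550185 -1.51057545 -1.47003768] 0.013433705586234109 [ 0.65196324 -0.11841575  0.28002059]
[-0.042 -0.061 -0.184] [0.186 0.772 0.049]
[-0.042 -0.061 -0.184] [-0.035  0.789  0.094]
[-0.042 -0.061 -0.184] [-0.245  0.74   0.158]
[-0.042 -0.061 -0.184] [-0.425  0.629  0.236]
[-0.042 -0.061 -0.184] [-0.558  0.468  0.32 ]
[-0.042 -0.061 -0.184] [-0.631  0.27   0.402]
```

Request:
arm_command --series '[-0.021,-0.03,-0.092,0.09,0.39,0.02,0,-0.042,-0.061,-0.184,0.19,0.77,0.05,0,-0.042,-0.061,-0.184,0.19,0.77,0.05,0]'

```text
t: 15.1
eef_pos: [0.5651, -0.2097, 0.3017]
ee_rot: [3.047, -0.061, -2.896]
force: [0.8, -0.4, 0.8]
width: 0.0134
gripper_force: 24.8
```

Request:
arm_command --series '[-0.021,-0.03,-0.092,-0.02,0.39,0.05,0,-0.042,-0.061,-0.184,-0.03,0.79,0.09,0,-0.042,-0.061,-0.184,-0.03,0.79,0.09,0]'

```text
t: 15.48
eef_pos: [0.5492, -0.1325, 0.2998]
ee_rot: [2.982, 0.07, -2.624]
force: [0.8, -0.6, 0.0]
width: 0.0133
gripper_force: 24.8
```

Request:
arm_command --series '[-0.021,-0.03,-0.092,-0.12,0.37,0.08,0,-0.042,-0.061,-0.184,-0.25,0.74,0.16,0,-0.042,-0.061,-0.184,-0.25,0.74,0.16,0]'

```text
t: 15.85
eef_pos: [0.5341, -0.0548, 0.2971]
ee_rot: [2.954, 0.214, -2.354]
force: [0.7, -1.3, -0.4]
width: 0.0132
gripper_force: 24.8
```

Request:
arm_command --series '[-0.021,-0.03,-0.092,-0.21,0.31,0.12,0,-0.042,-0.061,-0.184,-0.43,0.63,0.24,0,-0.042,-0.061,-0.184,-0.43,0.63,0.24,0]'

```text
t: 16.23
eef_pos: [0.5188, 0.0234, 0.2945]
ee_rot: [2.967, 0.361, -2.076]
force: [0.0, 0.2, 0.4]
width: 0.0133
gripper_force: 24.8
```

```bash
python3 - <<'E'
from h import *
s=arm.get_state();print(s['t'],s['eef_pos'],s['ee_rot'],s['q'],s['width'],s['force'])
path((.4885,.1795,.28),flip(1.7,-.611),2)
E
```

```text
16.225 [0.51882083 0.0233536  0.29449025] [ 2.96655846  0.36064191 -2.07647721] [ 0.1209922   0.09900536 -0.11954871 -0.40863311 -1.30672877 -0.49570511] 0.013279042814371969 [0.04106817 0.17429567 0.37890368]
[-0.041 -0.061 -0.185] [-0.543  0.451  0.353]
[-0.041 -0.061 -0.185] [-0.608  0.258  0.431]
```

Request:
arm_command --series '[-0.02,-0.03,-0.092,-0.27,0.22,0.17,0,-0.041,-0.061,-0.185,-0.54,0.45,0.35,0,-0.041,-0.061,-0.185,-0.54,0.45,0.35,0]'

```text
t: 16.6
eef_pos: [0.5039, 0.1, 0.2883]
ee_rot: [3.027, 0.498, -1.776]
force: [0.3, -0.9, -0.8]
width: 0.0131
gripper_force: 24.8
```

Request:
arm_command --series '[-0.02,-0.03,-0.092,-0.3,0.13,0.21,0,-0.041,-0.061,-0.185,-0.61,0.26,0.43,0,-0.041,-0.061,-0.185,-0.61,0.26,0.43,0,-0.041,-0.061,-0.185,-0.61,0.26,0.43,0,-0.041,-0.061,-0.185,-0.61,0.26,0.43,0]'

```text
t: 17.23
eef_pos: [0.4889, 0.1764, 0.2837]
ee_rot: [-3.14, 0.611, -1.441]
force: [0.1, -0.5, 0.8]
width: 0.0137
gripper_force: 24.8
```

```bash
python3 - <<'E'
from h import *
s=arm.get_state();print(s['t'],s['eef_pos'],s['ee_rot'],s['q'],s['width'],s['force'])
T,S,W=[arm.camera_model(n) for n in('top','side','wrist')]
t,g,w=[arm.grab_frame(n) for n in('top','side','wrist')]
c=lambda f,x,y:cv2.resize(f[y:y+75,x:x+66],(396,450),interpolation=cv2.INTER_CUBIC)
cv2.imwrite('pics/c7.png',np.hstack([c(t,190,190),c(g,180,110)]));cv2.imwrite('pics/w7.png',w)
gp=s['eef_pos']+R.from_euler('xyz',s['ee_rot']).apply([0,0,.003])
for dz in(.028,-.132):print(gp,[proj(c,gp+[0,0,dz]).round(1).tolist() for c in(T,S,W)])
np.savez('m7.npz',T=T['pose'],S=S['pose'],W=W['pose'])
E
```

```text
17.225 [0.48892949 0.1763875  0.28370856] [-3.1401319   0.61069207 -1.44092376] [ 0.25434011  0.11458532 -0.12753726 -0.63135045 -1.30057259  0.04021835] 0.013658630976079571 [ 0.13716963 -0.51680413  0.79700452]
[0.48871105 0.17809389 0.28125081] [[205.7, 233.7], [199.5, 101.5], [278.5, 349.1]]
[0.48871105 0.17809389 0.28125081] [[216.0, 239.4], [208.1, 159.3], [277.9, 105.5]]
```

View pics/c7.png

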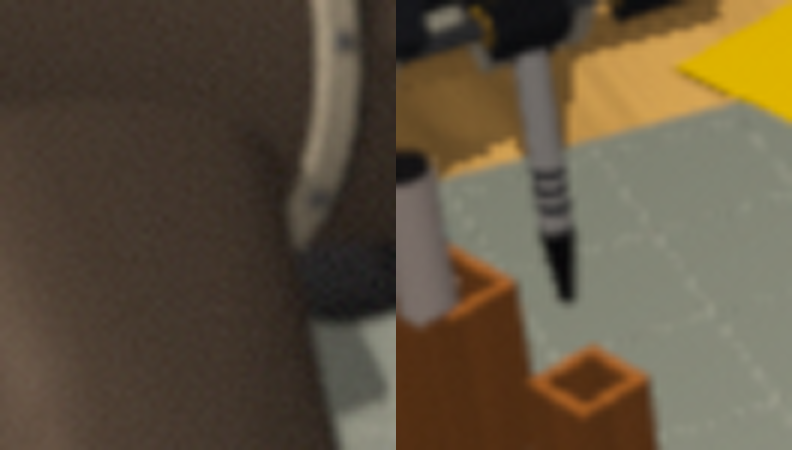

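The side view shows the knife vertical with its tip at (208.7,159.7), against a prediction of (208.1,159.3). The narrow mouth is centred at (212.2,173.3). The top view is blocked, so I'll check the wrist picture numerically.

```bash
python3 - <<'E'
from h import *
m=arm.camera_model('wrist');w=cv2.imread('pics/w7.png')
print('mouth pred',proj(m,[.4885,.1795,.1]))
hsv=cv2.cvtColor(w,cv2.COLOR_BGR2HSV)
br=cv2.inRange(hsv,(3,120,60),(16,255,255));br[260:]=0
n,l,st,ce=cv2.connectedComponentsWithStats(br)
for i in range(1,n):
    if st[i,4]>150:print('brown',st[i],ce[i].round(1))
bk=cv2.inRange(hsv,(0,0,0),(180,255,45));bk[230:]=0
n,l,st,ce=cv2.connectedComponentsWithStats(bk)
for i in range(1,n):
    if st[i,4]>60:print('black',st[i],ce[i].round(1))
small=cv2.resize(w[60:220,190:370],(60,40))
for r in range(0,40,2):print(''.join('B' if v<45 else('o' if (3<=h<=16 and s>120) else '.') for h,s,v in cv2.cvtColor(small,cv2.COLOR_BGR2HSV)[r]))
E
```

```text
mouth pred [277.77664547  68.07619997]
brown [ 241    0   90  188 8289] [284.1  77.5]
black [269 101  21  33 407] [279.2 118.4]
black [294 214  23  16 314] [304.4 221.5]
..................oooooooooooooooooooooo....................
..................oooooooooooooooooooooo....................
...................oooooooooooooooooooooo...................
....................ooooooooooooooooooooo...................
.....................oooooooooooooooooooooo.................
.........................ooooBBoooooooooooo.................
..........................ooBBBBooooooooooo.................
.........................oooBBBBoooooooooooo................
.........................ooBBBBBBooooooooooo................
.........................o.......oooooooooooo...............
.........................o........ooooooooooo...............
.........................o........ooooooooooo...............
.........................o................oooo..............
..........................................oooo..............
..........................................oooo..............
..........................................ooooo.............
............................................................
............................................................
............................................................
............................................................
```

```bash
python3 - <<'E'
from h import *
w=cv2.imread('pics/w7.png')[10:122:4,230:330:2]
for i,r in enumerate(w):print(10+4*i,''.join('#' if int(p[2])>135 and p[2]-int(p[0])>70 else('o' if p[2]-int(p[0])>35 else '.') for p in r))
E
```

```text
10 ........o#oo#########ooo##ooooo...................
14 ........ooo##########ooo##oo#oo...................
18 ........##o##########ooo#####ooo..................
22 .......o#o###########ooo#####ooo..................
26 .......o#############ooo#####oooo.................
30 .......o#############ooo#####oooo.................
34 .......##############oo######oooooooo.............
38 ......o##############ooo#####oooo####o............
42 ......o##############ooo######ooo####o............
46 ......#########################oo#####o...........
50 .....o#########################ooo#####...........
54 .....o##########################ooo####...........
58 .....###########################ooo####o..........
62 ......######ooooo#########o######ooo####..........
66 ......o#####oooo##########o######ooo####..........
70 .......o####oooo##########oo######ooooooo.........
74 ........#####ooo##########oo######ooooooo.........
78 ........o#####oo##########oo#######oooooo.........
82 .........o####oo##########oo#######ooooooo........
86 ..........#####o####################oooooooo......
90 ...........#########################oooooooo......
94 ...........o#####################o######oooo......
98 ............###oo###ooooooo#############ooooo.....
102 .................o###oo....o######o#########o.....
106 ..................###o..o...o#####o#########o.....
110 ..................o##o.o..o.o#####o#########oo....
114 ..................o#oo..o...oo####o#########oo....
118 ..................##o.o.oooo.o####o##########oo...<stdin>:3: RuntimeWarning: overflow encountered in scalar subtract
```

```bash
python3 - <<'E'
from h import *
m=arm.camera_model('wrist')
for p in((272,73),(270,73),(278,68),(254,98),(306,94),(292,46),(240,56)):print(p,plane(ray(m,p),.1).round(4))
for p in((206,240),(218,241)):print(plane(ray(arm.camera_model('top'),p),.1))
# edges of the narrow well in top0: gap pixel profile for centre check
T=arm.camera_model('top');t=cv2.imread('pics/top0.png')
print('side',plane(ray(arm.camera_model('side'),(212.4,173.2)),.1), plane(ray(m,(279,105)),.149))
b=t[228:256,204:234].astype(int)
for i,r in enumerate(b):print(228+i,''.join('#' if p[2]-p[0]>60 else('o' if p[2]-p[0]>25 else '.') for p in r))
E
```

```text
(272, 73) [0.4924 0.1841 0.1   ]
(270, 73) [0.4939 0.1843 0.1   ]
(278, 68) [0.4883 0.1794 0.1   ]
(254, 98) [0.5045 0.208  0.1   ]
(306, 94) [0.4628 0.1988 0.1   ]
(292, 46) [0.4805 0.1612 0.1   ]
(240, 56) [0.5176 0.1737 0.1   ]
[0.49183811 0.2124998  0.1       ]
[0.48823435 0.17997514 0.1       ]
side [0.49586442 0.18316115 0.1       ] [0.4878206  0.17846438 0.149     ]
228 ..............................
229 ..............................
230 ..............................
231 .............ooooo..........oo
232 ..........oooo###oo........oo.
233 ........ooo#######o........ooo
234 ......ooo##########o........o.
235 ....ooo######oo####oo......o.o
236 ...oo######ooooo####o.........
237 .ooo####oooooooo####oo........
238 oo######oooooooo####oo........
239 ########oooooooo#####oo.......
240 ########oooooooo#####oo.......
241 #ooo#####oooo##o######oo......
242 ooooo####ooooo########oo......
243 oooooo####ooo#########oo......
244 oooooo####ooo########oooo.....
245 ooo..oo#############ooooo.....
246 oooo..o##########ooooooo......
247 o.ooo.oo#######oooooo.........
248 .o.o...o####ooooooo...........
249 .......oo###oooooo............
250 ......ooo####o................
251 ....oooo#####o................
252 ..ooooo######o................
253 oooooo######oo................
254 oo#oo######oo.................
255 ooooo###ooo...................
```

All three cameras agree on a narrow mouth centre near (.491,.184). The tip is at (.488,.178), so I'll shift by (+3, +6) mm and then lower, watching the force.

```bash
python3 - <<'E'
from h import *
s=arm.get_state();R0=R.from_euler('xyz',s['ee_rot'])
for d in((.003,.0055,0),(0,0,-.067)):print((R0.inv().apply(d)/.1).round(3))
E
```

```text
[-0.041 -0.037  0.029]
[0.385 0.001 0.549]
```

Request:
arm_command --series '[0,0,0,-0.04,-0.037,0.03,0,0,0,0,-0.04,-0.037,0.03,0,0,0,0,0.09,-0.037,0.21,0,0,0,0,0.21,-0.037,0.39,0,0,0,0,0.34,-0.037,0.58,0,0,0,0,0.34,-0.037,0.58,0]'

```text
t: 18.12
eef_pos: [0.4903, 0.1832, 0.2138]
ee_rot: [3.137, 0.612, -1.442]
force: [0.4, 0.3, 1.1]
width: 0.0135
gripper_force: 24.8
```

```bash
python3 - <<'E'
from h import *
s=arm.get_state();print(s['t'],s['eef_pos'],s['force'],s['moment'],s['width'])
w=arm.grab_frame('wrist');m=arm.camera_model('wrist');R0=R.from_euler('xyz',s['ee_rot'])
gp=s['eef_pos']+R0.apply([0,0,.003]);p=proj(m,[gp[0],gp[1],.1]);q=proj(m,[.4915,.184,.1]);print('knife at rim, mouth pred',p,q)
x,y=int(p[0])-50,max(0,int(p[1])-60)
for i,r in enumerate(w[y:y+112:4,x:x+100:2].astype(int)):print(y+4*i,''.join('#' if p[2]>135 and p[2]-p[0]>70 else('o' if p[2]-p[0]>35 else('B' if p[2]<50 else '.')) for p in r))
print(x)
E
```

```text
18.125 [0.49027404 0.18320654 0.21378599] [0.42502163 0.2740188  1.10411084] [-1.89916047e+00 -3.35174939e-01  1.17864773e-03] 0.013503233429370218
knife at rim, mouth pred [278.90104118 123.23867222] [276.82699147 121.83829082]
63 ......###########################oooo.............
67 ......###########################oooo####.........
71 .....o###########################ooo#####o........
75 .....o###########################ooo#####o........
79 .....############################oooo####o........
83 ....o############################oooo#####o.......
87 ....o#############################oooo#####.......
91 ....o#############################ooooo####o......
95 ....##############################ooooo#####......
99 ...o###########################oooooooo#####o.....
103 ...o#######################ooo#####ooooo####o.....
107 ...o###################oBBBBBo######ooooooooo.....
111 ....o#######ooooo#####oBBBBBBoo######oooooooo.....
115 .....######ooooo######oBBBBBB.o#######oooooooo....
119 ......######oooo#####oBBBBBBBBo#######oooooooo....
123 ......o######ooo#####oBBBBBBBBoo######ooooooooo#..
127 .......o#####ooo####o.BBBBBBBBBo#######o####ooooo.
131 ........######oo####oBB......BBo############ooooo.
135 .........######o####...........o#############oooo.
139 ..........##########...........o#################o
143 ..........o#########o..........o#################o
147 ...........o########o..........o#################o
151 ............oo.....o............#################o
155 ...................o............##################
159 ...................o............##################
163 ..................oo............##################
167 ..................oo............##################
171 ..................o.............##################
228
```

The tip is inside the mouth with no contact, but about 4 mm off to -x. I'll shift 4 mm and lower the remaining ~68 mm.

Request:
arm_command --series '[0,0,0,0,-0.04,0,0,0,0,0,0.1,-0.04,0.14,0,0,0,0,0.2,-0.04,0.28,0,0,0,0,0.3,-0.04,0.42,0,0,0,0,0.39,-0.04,0.56,0,0,0,0,0.39,-0.04,0.56,0]'

```text
t: 18.92
eef_pos: [0.4947, 0.1841, 0.1465]
ee_rot: [3.14, 0.612, -1.441]
force: [-1.1, -0.1, 0.2]
width: 0.0135
gripper_force: 24.8
```

```bash
python3 - <<'E'
from h import *
s=arm.get_state();print(s['t'],s['eef_pos'],s['ee_rot'],s['force'],s['moment'],s['width'])
E
```

```text
18.925 [0.49473002 0.18408333 0.14653338] [ 3.13953676  0.61179305 -1.44089547] [-1.14356656 -0.11916241  0.21822238] [-1.85151524 -0.36399712 -0.01989312] 0.013512994887323607
```

Request:
arm_command --series '[0,0,0,0,0,0,0.5,0,0,0,0,0,0,0.5,0,0,0,0,0,0,0.5,0,0,0,0,0,0,0.5,0,0,0,0,0,-0.3,0.5,0,0,0,0,0,-0.6,0.5,0,0,0,0,0,-1,0.5,0,0,0,0,0,-1,0.5]'

```text
t: 19.92
eef_pos: [0.5045, 0.1261, 0.233]
ee_rot: [-3.133, 0.611, -1.436]
force: [0.4, 0.8, -0.3]
width: 0.0438
gripper_force: 0.0
```

Request:
arm_command --series '[0,0,0,-0.3,0,-0.5,0.5,0,0,0,-0.6,0,-1,0.5,0,0,0,-0.6,0,-1,0.5,0,0,0,-0.6,0,-1,0.5]'

```text
t: 20.42
eef_pos: [0.5033, 0.1194, 0.3461]
ee_rot: [-3.14, 0.613, -1.438]
force: [0.3, 0.2, -0.6]
width: 0.0438
gripper_force: 0.0
```

```bash
python3 - <<'E'
from h import *
s=arm.get_state();print(s['t'],s['eef_pos'],s['force'],s['width'])
S=arm.camera_model('side');g=arm.grab_frame('side');cv2.imwrite('pics/s8.png',g)
s0=cv2.imread('pics/side0.png')
d=cv2.absdiff(g,s0).max(2)>30
n,l,st,ce=cv2.connectedComponentsWithStats(d.astype(np.uint8))
for i in range(1,n):
    if st[i,4]>40:print(st[i],ce[i].round())
print('expected tail',proj(S,[.491,.184,.166]),'rim',proj(S,[.491,.184,.1]),'marker tail',proj(S,[.4515,.283,.166]))
for r in range(130,180,2):print(r,''.join('#' if p[2]-p[0]>45 else('B' if p.max()<60 else('W' if p.min()>110 else '.')) for p in g[r,165:240].astype(int)))
E
```

```text
20.425 [0.50333557 0.11942732 0.34606996] [ 0.32493488  0.21053543 -0.62218778] 0.04378571794244037
[  10    0   62   92 2778] [43. 38.]
[ 201    0   78  104 5493] [235.  46.]
[169  65  26  46 530] [182.  84.]
[196  96   8  13  58] [199. 103.]
[176 135  10  11  82] [180. 139.]
[179 147  12  19 146] [184. 157.]
[208 167   7  12  57] [211. 173.]
[  15  171   67  119 2945] [ 47. 225.]
[  0 177  14  41 275] [  5. 200.]
[281 186  16  13 145] [289. 192.]
[242 200  48  38 539] [262. 218.]
[180 211  12  10  78] [185. 215.]
[279 260  22  18 244] [289. 269.]
[280 279  56  56 460] [301. 311.]
[ 183  284  102  136 7074] [240. 356.]
[  0 292  32  26 191] [ 15. 307.]
[ 45 339  15  16  68] [ 53. 346.]
[  36  354   26   62 1016] [ 49. 384.]
[319 360  21  12 153] [328. 366.]
expected tail [207.38730633 152.36497651] rim [210.52617278 173.55299826] marker tail [180.4876349  137.69662361]
130 ############################################################..WWWWWWWWWWW.W
132 ####################################################...WWWWWWWWWWWWWWWWWWWW
134 ##########################################.....WWWWWW
[... 1082 characters left out ...]
........#############.WWWW.......WWWWWWWWWWWWWWWWWWWWWWWWWWW
164 WWWW...###########..################.WWWWW.......WWWWWWWWWWWWWWWWWWWWWWWWWW
166 WW.....#############################..WWWWW......WWWWWWWWWWWWWWWWWWWWWWWWWW
168 WWW.....############################..WWWWW......#.WWWWWWWWWWWWWWWWWWWWWWWW
170 WWW.....#############################.WWW.##.....#####.WWWWWWWWWWWWWWWWWWWW
172 WWW......###################################......#######.WWWWWWWWWWWWWWWWW
174 WWWW.....###################################......#######.WWWWWWWWWWWWWWWWW
176 .WWWWW....###################################...#########..WWWWWWWWWWWWWWWW
178 WWWWWWWW..###############################################..WWWWWWWWWWWWWWWW
```

The knife tail is at (208,152), against (207,152) expected when seated. The marker tail is at (181,138), against (180,138). The hand is clear, so I'm handing in.

```bash
python3 -c "
from station import arm
print(arm.job_done())"
```

```text
the job is handed in; nothing more can be done
None
```

I handed the job in at about 20 s: the marker stands in the wide well and the knife in the narrow well, both cap down and released. In the last side picture both tails were within a pixel of where fully seated pens should show, and I saw no sign of a bystander having moved; no verdict was reported.

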